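# Bolt the chip box shut past its spring catch

### The job

Bolt the saw's chip box shut: press the long spring catch down with one fingertip and, keeping it held down all the way, push the bolt's upright plate with the other fingertip until the bolt is fully home in the box. Then let go so that the catch springs up and locks the bolt. Pick nothing up, and leave the loose things lying around where they are.

Things in the scene. Friction and masses are not known exactly. Their poses are not given: they have to be found in the camera images.
- chip_lock: Fixed grey iron base plate with a steel chip box (blue lid, top 82 mm above the table) at its +y end, a sliding bolt and a spring catch. Origin at table height under the gap between catch (-x side) and bolt (+x side); z up, +y is the way the bolt slides, into the box. In this frame the plate spans x -85..75, y -125..240 mm, the box y 103..236; all else on it is at most 78 mm high.
- catch_top (a point): Middle of the catch bar's top face (sinks with it). Bare steel bar, 26 mm wide (x), 130 mm long (y), parallel to the bolt, centre at x -30, y -30 mm in chip_lock, top 62 mm above the table when up. Its tongue lies in a notch of the bolt's toothed edge. It sinks level wherever along it one presses, and a fingertip can slide along it while pressing.
- catch (a joint): How far the catch is pressed, m: 0 up (locks), 0.014 hard stop; the bolt is free only above 0.008. Spring: about 3 N at the start, 7 N at 0.011, 8 N at the stop. Let go, it springs up wherever its tongue meets a notch (bolt at 0 to 0.004, about 0.026 to 0.033, 0.056 to 0.060).
- thumb_plate (a point): Centre of the top edge of the bolt's dark upright plate (moves with the bolt): 26 mm wide (x), 12 thick (y), 38 to 78 mm above the table, at x 30, y -45 mm in chip_lock with the bolt at 0. Its lane is 60 mm from the catch bar's, centre to centre, 34 mm clear between. Push its flat -y face. Behind it, the bolt's flat top is 38 mm above the table, free above.
- bolt (a joint): How far the bolt is slid towards the box, m: 0 drawn, 0.060 fully home at its stop; it stays where it is left (friction about 3 N). It starts within the first notch (0 to 0.003).
- bar_offcut: round steel bar end, 24 dia x 32 tall, standing on the base plate beside the chip box; origin under its centre (sizes in mm). A bystander.
- collar: dark steel shaft collar, 34 dia x 14 tall, lying on the chip box lid; origin under its centre (sizes in mm). A bystander.
- block_offcut: aluminium block 30 x 50 x 24 tall on the table just past the end of the base plate away from the box; origin under its centre (sizes in mm). A bystander.
- oil_bottle: white plastic bottle with black cap, 56 dia x 150 tall, at the left of the table; origin under its centre (sizes in mm). A bystander.
- spanner: steel spanner lying flat at the right of the table. A bystander.
- chip_brush: hand brush lying flat at the left of the table. A bystander.
- mug: white mug, 80 dia x 90 tall, at the right of the table; origin under its centre (sizes in mm). A bystander.

How it is judged:
By the outcome, as a careful person would: the job done as asked, in the order asked, and still so for the second after the job is handed in, with the robot touching nothing.
It also fails if it takes over 48 s, if anything falls off the work surface, if the arm or the gripper's body presses on something with over 40 N, if the wrist force passes 120 N, or if a joint passes its speed limit or range.

### The arm

A 6-joint arm with a two-finger parallel gripper is mounted at the origin on the work surface. World frame = base frame: x ahead of the robot, y to its left, z up, the work surface at z = 0. Lengths are in m, angles in degrees, forces in N, time in s.
With the tool pointing down it reaches from about 0.375 to 0.9 m from the base axis. Payload 3.1 kg.
Tool frame: the origin (TCP) lies at the very end of the fingers, on their centre line; the grasp point (between the pads) lies 19 mm behind it (bot.tcp_to_grasp is the distance from the TCP to the grasp point, in m); z points along the fingers, y is the direction in which the jaws open and shut (so a half turn about z gives the same grasp; the last joint's range is limited). The gripper opens to 87 mm and grips with 3 to 60 N. Pads are 19 mm wide; open, the fingers measure 117 mm over their backs; the gripper's body (75 mm by 190 mm) begins 51 mm behind the grasp point.
Start: joints at [-75.831, 30.224, 82.088, -0, 67.689, -10.227], TCP at [0.258, -0.569, 0.223] pointing down, gripper open.
Joint ranges: [-176.69, 176.69], [-43.24, 126.21], [12.49, 139.97], [-82, 262], [0, 151.66], [-163.58, 163.58]. Speed limits (degrees/s): [159.86, 159.86, 180, 180, 180, 180].

### API

Orientations are given as a 3x3 rotation matrix whose columns are the frame's x, y, z axes.
In Python, from rig import telemetry, eyes, order, bot gives the robot as it stands. The module is installed in compiled form; this text tells all that it offers.
- The arm moves only by the tool servo_tool, never from a script. Its argument "targets" is a list of rows, each a list of 2 entries, a list of its own where there are three numbers: the shift along the tool's x, y, z in m, then the turn, a rotation vector about the tool's x, y, z in rad. In form: [[[tx, ty, tz], [wx, wy, wz]], ...]. A call has 1 to 12 rows; each row is the pose to reach, as a shift and turn from the pose commanded when the call began, along the tool's axes at that moment; what a row does not reach only later rows make up. A row lasts 1/8 s, in which the tool goes at most 62.5 mm and 10.7 degrees, less where a joint would pass 70% of its speed; a pose out of reach is approached as far as the arm can. A call with a gripper value outside its range is refused whole. "gripper" is the finger opening in m, from 0 to 0.087, set as the call begins (left out, the last holds). The fingers move at their own pace and stop on an object; the grip force is fixed at half the most. Time passes only in rows, so rows that repeat a pose let the fingers close. It gives the time, the measured TCP pose, the force and the opening at its end, in the units of the state.
- telemetry.read_state(): the state, without advancing time (a new reading comes with each control period).
- eyes.capture(name): name is "scene" or "top" or "wrist"; returns a dict with "pixels" (480x640x3 uint8, blue, green, red), "intrinsics" (3x3 intrinsics, pixels), "extrinsics" (4x4, takes a point from camera to world coordinates); the wrist camera has in their place "T_tool_cam" (4x4, takes a point from camera to tool coordinates, whose origin is the TCP and whose axes are the flange's). Camera axes: x right, y down, z forward; pixel columns grow to the right and rows downward; lengths in m; the calibration is good to about 2 mm. A picture is of the moment at which its call begins: read the wrist's pose just before it. There is no depth.
- order.hand_in(): hands the job in, once; it reports no verdict.
The state is a dict: "time_s": time; "joint_positions": joint angles; "qvel": joint speeds; "tau": joint torques, N m; "position": TCP position; "tcp_rot": TCP orientation; "force": force on the tool from outside, world axes, zero at the start; "moment": the same for the moment, N m; "opening": opening from 0.0 (shut) to 1.0 (fully open).
Only numpy, scipy, OpenCV 4.12 (cv2) and the standard library are available. Lean on these libraries where they do the work, as an engineer would, in place of code of your own. Each camera call takes 0.05 s, during which the arm holds its last target. There are 200 camera calls.

## Working session

There is one attempt and no reset: what is moved stays moved. The work goes in short steps, Python scripts to look and compute and a tool call to move; the robot and the scene stay as the last step left them, time stands still between calls to the robot, and variables do not carry over. Pictures are saved under pics/ and viewed, about 8 in all and at most 12, crops included, and the job is handed in when it is done.

Besides the shell and the picture viewer there is one more tool, called after "Emit:" as name(argument=value, ...) on one line, values as JSON. servo_tool: Moves the arm, as the interface text tells. Its arguments: {"type":"object","properties":{"targets":{"type":"array","items":{"type":"array"}},"gripper":{"type":"number"}},"required":["targets"]}

```bash
mkdir -p pics; python3 - <<'E'
from rig import telemetry, eyes
import cv2,numpy as np
for n in("top","scene"):
    c=eyes.capture(n);cv2.imwrite(f"pics/{n}0.png",c["pixels"]);np.savez(f"{n}.npz",**c)
    print(n,np.round(c["intrinsics"],1).tolist(),np.round(c["extrinsics"],3).tolist())
s=telemetry.read_state();print(s)
E
```

```text
top [[523.1, 0.0, 319.2], [0.0, 523.1, 239.5], [0.0, 0.0, 1.0]] [[0.029, -0.977, 0.212, 0.19], [-1.0, -0.028, 0.006, -0.025], [-0.0, -0.212, -0.977, 1.506], [0.0, 0.0, 0.0, 1.0]]
scene [[521.9, 0.0, 323.2], [0.0, 521.9, 239.5], [0.0, 0.0, 1.0]] [[0.866, 0.41, -0.286, 0.877], [0.5, -0.706, 0.502, -0.64], [0.004, -0.577, -0.817, 1.14], [0.0, 0.0, 0.0, 1.0]]
{'time_s': 0.1, 'joint_positions': array([-7.58284824e+01,  3.02737683e+01,  8.21464861e+01,  1.07373349e-03,
        6.76877707e+01, -1.02261504e+01]), 'qvel': array([ 0.01155354, -0.10734859, -0.06770893, -0.03900931,  0.10208506,
       -0.14023932]), 'tau': array([ 5.46556348e-04, -4.40983522e+01, -1.77151394e+01,  6.35893294e-02,
        5.33896149e-02, -4.06652691e-05]), 'position': array([ 0.25805478, -0.56855263,  0.22168229]), 'tcp_rot': array([[ 9.10703497e-01,  4.13060458e-01, -4.44782499e-04],
       [ 4.13060548e-01, -9.10701722e-01,  1.83225896e-03],
       [ 3.51769537e-04, -1.85236674e-03, -9.99998222e-01]]), 'force': array([-0.48871316,  0.70285274, -0.44027087]), 'moment': array([-0.0115795 , -0.03061865,  0.05379153]), 'opening': 1.004629112499442}
```

View pics/top0.png

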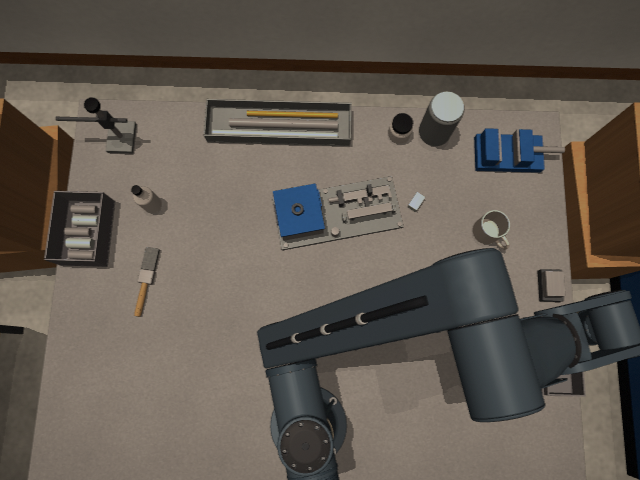

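View pics/scene0.png

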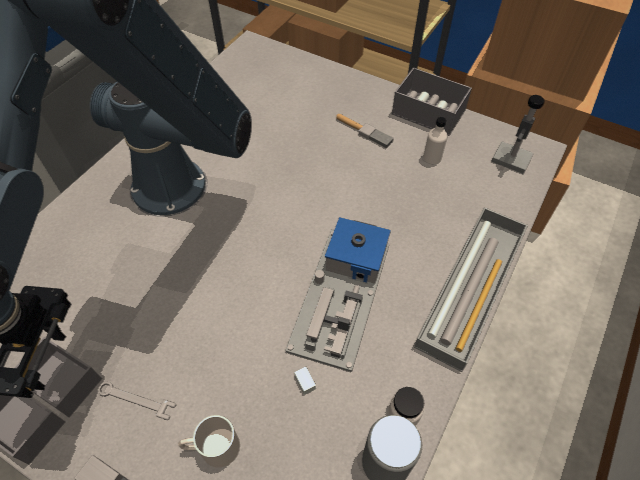

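```bash
cat > h.py <<'E'
import numpy as np,cv2
def cast(uv,K,T,z):
    uv=np.atleast_2d(np.asarray(uv,float));d=np.c_[uv,np.ones(len(uv))]@np.linalg.inv(K).T@T[:3,:3].T
    o=T[:3,3];return o+d*((z-o[2])/d[:,2])[:,None]
def proj(P,K,T):
    p=(np.atleast_2d(P)-T[:3,3])@T[:3,:3]@K.T;return p[:,:2]/p[:,2:]
def lid(im):
    hsv=cv2.cvtColor(im,cv2.COLOR_BGR2HSV);m=cv2.inRange(hsv,(100,120,60),(125,255,255))
    return m
E
python3 - <<'E'
from h import *
for n,box in(("top",(260,170,430,260)),("scene",(270,200,410,390))):
    c=np.load(n+".npz");im=c["pixels"];x0,y0,x1,y1=box
    m=lid(im);k=np.zeros_like(m);k[y0:y1,x0:x1]=m[y0:y1,x0:x1]
    cs=cv2.findContours(k,0,2)[0];ct=max(cs,key=cv2.contourArea)
    r=cv2.minAreaRect(cast(ct[:,0],c["intrinsics"],c["extrinsics"],.082)[:,:2].astype(np.float32)*1000)
    print(n,r,cv2.boxPoints(r).round(1).tolist())
a=[cv2.resize(np.load(n+".npz")["pixels"][y0:y1,x0:x1],None,fx=f,fy=f,interpolation=2) for n,(x0,y0,x1,y1),f in(("top",(265,165,435,260),3),("scene",(280,260,400,400),3))]
o=np.zeros((a[0].shape[0]+0 if a[0].shape[0]>a[1].shape[0] else a[1].shape[0],a[0].shape[1]+a[1].shape[1],3),np.uint8)
o[:a[0].shape[0],:a[0].shape[1]]=a[0];o[:a[1].shape[0],a[0].shape[1]:]=a[1];cv2.imwrite("pics/z.png",o[:600,:]);print(o.shape)
E
```

```text
top ((584.056640625, 44.88817596435547), (134.5111846923828, 129.4346923828125), 12.526506423950195) [[504.3999938964844, 93.5], [532.4000244140625, -32.900001525878906], [663.7000122070312, -3.700000047683716], [635.7000122070312, 122.69999694824219]]
scene ((588.5386352539062, 33.49488067626953), (134.35833740234375, 148.3726806640625), 12.53885555267334) [[506.8999938964844, 91.30000305175781], [539.0999755859375, -53.5], [670.2000122070312, -24.299999237060547], [638.0, 120.5]]
(420, 870, 3)
```

Emit:
servo_tool(targets=[[[0.05, -0.025, -0.05], [0, 0, -0.15]], [[0.1, -0.05, -0.08], [0, 0, -0.3]], [[0.5, -0.25, -0.11], [0, 0, -1.36]], [[0.5, -0.25, -0.11], [0, 0, -1.36]], [[0.5, -0.25, -0.11], [0, 0, -1.36]], [[0.5, -0.25, -0.11], [0, 0, -1.36]], [[0.5, -0.25, -0.11], [0, 0, -1.36]], [[0.5, -0.25, -0.11], [0, 0, -1.36]], [[0.5, -0.25, -0.11], [0, 0, -1.36]], [[0.5, -0.25, -0.11], [0, 0, -1.36]], [[0.5, -0.25, -0.11], [0, 0, -1.36]], [[0.5, -0.25, -0.11], [0, 0, -1.36]]], gripper=0.045)

```text
time_s: 1.6
position: [0.6091, -0.1363, 0.332]
tcp_rot: [[-0.212, 0.977, -0.002], [0.977, 0.212, -0.0], [-0.0, -0.002, -1.0]]
force: [-0.5, -0.3, 0.1]
opening: 0.512
```

```bash
python3 - <<'E'
from rig import telemetry, eyes
from h import *
s=telemetry.read_state();c=eyes.capture("wrist");T=np.eye(4);T[:3,:3]=s["tcp_rot"];T[:3,3]=s["position"]
cv2.imwrite("pics/w1.png",c["pixels"]);print(c["T_tool_cam"].round(3),c["intrinsics"][0])
np.savez("w1.npz",pixels=c["pixels"],K=c["intrinsics"],T=T@c["T_tool_cam"]);print(s["position"],s["tcp_rot"].round(3),s["opening"],s["time_s"])
E
```

```text
[[-0.    -0.961 -0.278  0.077]
 [ 1.    -0.     0.    -0.001]
 [-0.    -0.278  0.961 -0.162]
 [ 0.     0.     0.     1.   ]] [370.73036239   0.         325.51711684]
[ 0.60914837 -0.13629109  0.33201002] [[-0.212  0.977 -0.002]
 [ 0.977  0.212 -0.   ]
 [-0.    -0.002 -1.   ]] 0.5124030105152519 1.6
```

View pics/w1.png

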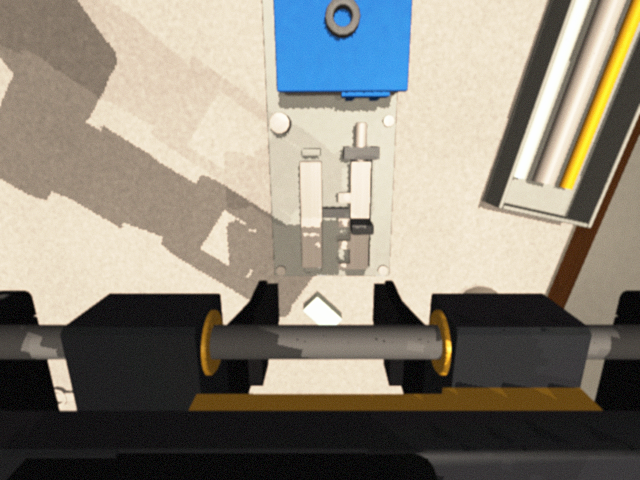

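```bash
python3 - <<'E'
from h import *
im=np.load("w1.npz")["pixels"]
cv2.imwrite("pics/w1z.png",cv2.resize(im[80:280,260:415],None,fx=3,fy=3,interpolation=2))
E
```

```text
(no output)
```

View pics/w1z.png

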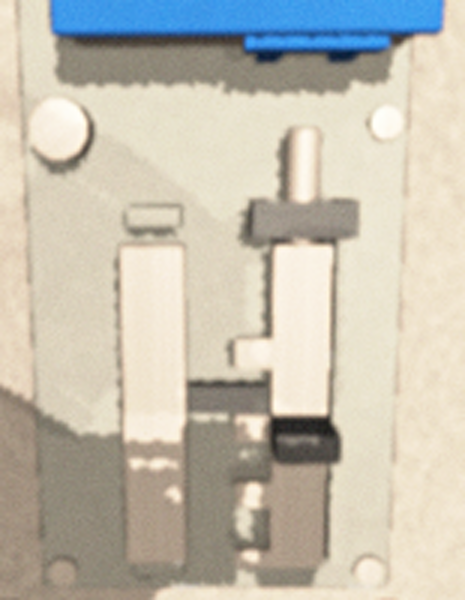

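```bash
python3 - <<'E'
from h import *
c=np.load("w1.npz");f=lambda p,z:cast(np.array(p)/3+[260,80],c["K"],c["T"],z)[:,:2]*1000
a=np.radians(12.4)
def show(n,p):print(n,p.round(1).tolist())
b=f([(120,243),(184,243),(186,566),(127,566)],.062)
d=(b[0]+b[1]-b[2]-b[3])/2;show("bar",b);print("len",np.hypot(*d),"yaw",np.degrees(np.arctan2(-d[0],d[1])))
p=f([(274,461),(339,461),(272,431),(339,431)],.078);show("plate top",p)
l=f([(52,34),(443,34)],.082);show("lid",l);e=l[1]-l[0];print("yaw",np.degrees(np.arctan2(e[1],e[0])))
for yw in(12.4,):
    a=np.radians(yw);ux=np.array([np.cos(a),np.sin(a)]);uy=np.array([-np.sin(a),np.cos(a)])
    O=b.mean(0)+30*ux+30*uy;print("O from bar",O)
    L=lambda q:np.c_[(q-O)@ux,(q-O)@uy].round(1).tolist()
    print("plate in lock",L(p),"lid",L(l),"bar",L(b))
    print("tcp target",O-70*uy)
t=c["T"];print(t[:3,3])
E
```

```text
bar [[569.4, -95.0], [593.2, -89.9], [621.2, -217.3], [597.4, -222.5]]
len 130.49475281668126 yaw 12.400440471407531
plate top [[644.4, -162.1], [668.9, -156.8], [640.9, -150.7], [666.0, -145.3]]
lid [[533.9, -29.2], [665.7, -0.7]]
yaw 12.21328803193617
O from bar [ 618.13819    -120.44176722]
plate in lock [[16.7, -46.3], [41.8, -46.4], [15.7, -34.4], [41.4, -34.5]] lid [[-62.7, 107.2], [72.2, 106.8]] bar [[-42.2, 35.3], [-17.8, 35.2], [-17.8, -95.3], [-42.2, -95.2]]
tcp target [ 633.1696629 -188.8088267]
[ 0.59254741 -0.06130133  0.49407123]
```

Emit:
servo_tool(targets=[[[-0.061, 0.012, 0.0], [0, 0, -0.003]], [[-0.061, 0.012, 0.05], [0, 0, -0.003]], [[-0.061, 0.012, 0.1], [0, 0, -0.003]], [[-0.061, 0.012, 0.15], [0, 0, -0.003]], [[-0.061, 0.012, 0.19], [0, 0, -0.003]], [[-0.061, 0.012, 0.22], [0, 0, -0.003]], [[-0.061, 0.012, 0.24], [0, 0, -0.003]], [[-0.061, 0.012, 0.247], [0, 0, -0.003]], [[-0.061, 0.012, 0.247], [0, 0, -0.003]], [[-0.061, 0.012, 0.247], [0, 0, -0.003]]])

```text
time_s: 2.9
position: [0.6359, -0.1925, 0.087]
tcp_rot: [[-0.216, 0.976, 0.002], [0.976, 0.216, -0.001], [-0.002, 0.002, -1.0]]
force: [0.0, -1.0, 0.7]
opening: 0.517
```

```bash
python3 - <<'E'
from rig import telemetry, eyes
from h import *
s=telemetry.read_state();c=eyes.capture("wrist");T=np.eye(4);T[:3,:3]=s["tcp_rot"];T[:3,3]=s["position"]
cv2.imwrite("pics/w2.png",c["pixels"]);d=eyes.capture("scene")["pixels"]
cv2.imwrite("pics/s2.png",cv2.resize(d[200:400,260:420],None,fx=3,fy=3))
np.savez("w2.npz",pixels=c["pixels"],K=c["intrinsics"],T=T@c["T_tool_cam"]);print(s["position"],s["tcp_rot"].round(4),s["force"],s["opening"],s["time_s"])
E
```

```text
[ 0.635932   -0.19253759  0.08700686] [[-0.2162  0.9763  0.0025]
 [ 0.9764  0.2162 -0.0012]
 [-0.0017  0.0022 -1.    ]] [ 0.04551354 -0.95139382  0.7028078 ] 0.517327635210877 2.9
```

View pics/w2.png

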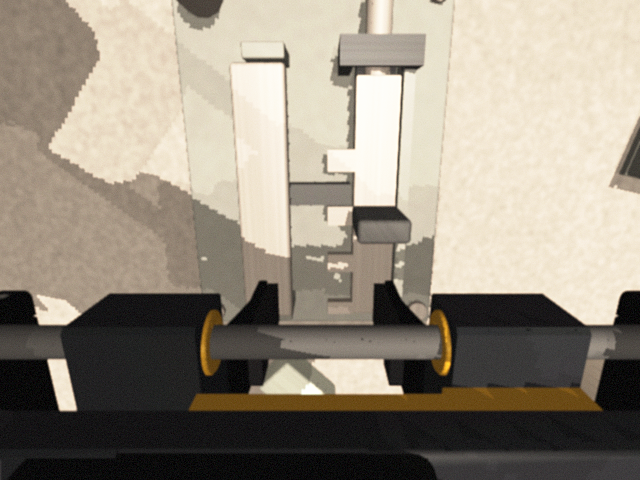

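```bash
python3 - <<'E'
from rig import telemetry
from h import *
c=np.load("w2.npz");s=telemetry.read_state()
for p,z in(([(359,242),(410,241)],.078),([(238,200),(290,200)],.062),([(232,63),(286,63)],.062)):
    print(((cast(p,c["K"],c["T"],z)-s["position"])@s["tcp_rot"]*1000).round(1).tolist())
print(proj(s["position"]+(np.array([[-.0095,.0225,0],[.0095,.0225,0],[.0095,.0375,0],[.0095,-.0225,0],[.0095,-.0375,0]])@s["tcp_rot"].T),c["K"],c["T"]).round())
E
```

```text
[[27.4, 15.6, 8.9], [27.9, 40.0, 8.9]]
[[45.1, -44.9, 24.7], [45.0, -18.5, 24.8]]
[[108.6, -43.5, 24.6], [108.6, -18.6, 24.7]]
[[373. 320.]
 [374. 284.]
 [406. 284.]
 [279. 284.]
 [247. 284.]]
```

Emit:
servo_tool(targets=[[[0, -0.0015, 0.008], [0, 0, 0]], [[0, -0.0015, 0.016], [0, 0, 0]], [[0, -0.0015, 0.021], [0, 0, 0]], [[0, -0.0015, 0.025], [0, 0, 0]], [[0, -0.0015, 0.028], [0, 0, 0]], [[0, -0.0015, 0.03], [0, 0, 0]], [[0, -0.0015, 0.03], [0, 0, 0]]])

```text
time_s: 3.88
position: [0.6332, -0.1921, 0.0559]
tcp_rot: [[-0.216, 0.976, -0.001], [0.976, 0.216, 0.0], [0.0, -0.001, -1.0]]
force: [-1.5, 1.7, 5.7]
opening: 0.514
```

Emit:
servo_tool(targets=[[[0, 0, 0.002], [0, 0, 0]], [[0, 0, 0.004], [0, 0, 0]], [[0, 0, 0.006], [0, 0, 0]], [[0, 0, 0.006], [0, 0, 0]], [[0, 0, 0.006], [0, 0, 0]]])

```text
time_s: 4.5
position: [0.6332, -0.1922, 0.0504]
tcp_rot: [[-0.216, 0.976, -0.001], [0.976, 0.216, 0.0], [0.0, -0.001, -1.0]]
force: [-2.2, 0.8, 7.2]
opening: 0.517
```

Emit:
servo_tool(targets=[[[0.004, 0, 0], [0, 0, 0]], [[0.008, 0, 0], [0, 0, 0]], [[0.012, 0, 0], [0, 0, 0]], [[0.015, 0, 0], [0, 0, 0]], [[0.018, 0, 0], [0, 0, 0]], [[0.021, 0, 0], [0, 0, 0]], [[0.024, 0, 0], [0, 0, 0]], [[0.027, 0, 0], [0, 0, 0]], [[0.03, 0, 0], [0, 0, 0]], [[0.033, 0, 0], [0, 0, 0]], [[0.033, 0, 0], [0, 0, 0]]])

```text
time_s: 5.88
position: [0.6304, -0.1648, 0.0521]
tcp_rot: [[-0.218, 0.976, 0.009], [0.976, 0.218, -0.009], [-0.01, 0.007, -1.0]]
force: [1.1, -7.4, 5.9]
opening: 0.52
```

```bash
python3 - <<'E'
from rig import telemetry, eyes
from h import *
s=telemetry.read_state();c=eyes.capture("wrist");d=eyes.capture("scene")["pixels"]
a=c["pixels"][0:400,120:520];b=cv2.resize(d[250:383,280:413],(400,400))
cv2.imwrite("pics/w3.png",np.hstack([a,b]));print(s["force"])
E
```

```text
[ 1.10683521 -7.37154978  5.87595529]
```

View pics/w3.png

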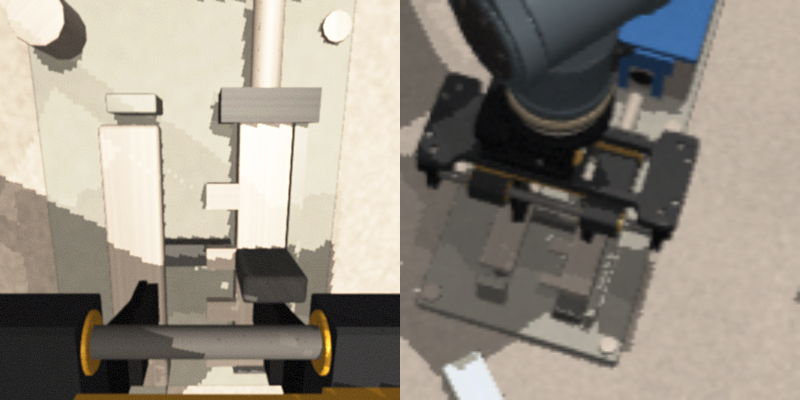

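Emit:
servo_tool(targets=[[[0, 0, 0.0015], [0, 0, 0]], [[0, 0, 0.003], [0, 0, 0]], [[0, 0, 0.003], [0, 0, 0]]])

```text
time_s: 6.35
position: [0.6305, -0.1648, 0.0494]
tcp_rot: [[-0.217, 0.976, 0.01], [0.976, 0.217, -0.008], [-0.01, 0.008, -1.0]]
force: [0.6, -7.2, 8.1]
opening: 0.516
```

```bash
cat > look.py <<'E'
import sys
from rig import telemetry, eyes
from h import *
s=telemetry.read_state();c=eyes.capture("wrist");T=np.eye(4);T[:3,:3]=s["tcp_rot"];T[:3,3]=s["position"];T=T@c["T_tool_cam"]
a=np.radians(12.4);uy=np.array([-np.sin(a),np.cos(a)]);ux=np.array([np.cos(a),np.sin(a)]);O=np.array([.6181,-.1204])
g=cv2.cvtColor(c["pixels"],cv2.COLOR_BGR2GRAY)
# bolt/bright body -> dark plate boundary along the lane x=30 (front face bottom edge, z .038)
ys=np.arange(-.06,.045,.0005)
for x in(.027,.031):
    P=np.c_[O+x*ux+ys[:,None]*uy,np.full(len(ys),.038)]
    uv=np.round(proj(P,c["intrinsics"],T)).astype(int);v=[g[q[1],q[0]] if 0<=q[0]<640 and 0<=q[1]<480 else -1 for q in uv]
    print(x,[ (round(ys[i]*1000),int(v[i])) for i in range(0,len(ys),6)])
print(s["position"],s["force"],"tcp in lock mm",((s["position"][:2]-O)@np.c_[ux,uy]*1000).round(1),s["time_s"])
E
python3 look.py; python3 - <<'E'
from h import *
c=np.load("w2.npz");c1=np.load("w2.npz")
a=np.radians(12.4);uy=np.array([-np.sin(a),np.cos(a)]);ux=np.array([np.cos(a),np.sin(a)]);O=np.array([.6181,-.1204])
g=cv2.cvtColor(c["pixels"],cv2.COLOR_BGR2GRAY);ys=np.arange(-.06,.045,.003)
P=np.c_[O+.029*ux+ys[:,None]*uy,np.full(len(ys),.038)]
print([(round(y*1000),int(g[int(q[1]),int(q[0])])) for y,q in zip(ys,proj(P,c["K"],c["T"]))])
E
```

```text
0.027 [(-60, 19), (-57, 17), (-54, 27), (-51, 71), (-48, 77), (-45, 70), (-42, 68), (-39, 60), (-36, 41), (-33, 38), (-30, 37), (-27, 40), (-24, 40), (-21, 242), (-18, 246), (-15, 244), (-12, 245), (-9, 246), (-6, 245), (-3, 245), (0, 247), (3, 247), (6, 251), (9, 251), (12, 251), (15, 252), (18, 252), (21, 252), (24, 252), (27, 252), (30, 253), (33, 253), (36, 208), (39, 170), (42, 176)]
0.031 [(-60, 14), (-57, 10), (-54, 23), (-51, 69), (-48, 63), (-45, 69), (-42, 72), (-39, 59), (-36, 42), (-33, 37), (-30, 42), (-27, 41), (-24, 40), (-21, 247), (-18, 245), (-15, 246), (-12, 246), (-9, 247), (-6, 247), (-3, 248), (0, 249), (3, 252), (6, 252), (9, 252), (12, 253), (15, 253), (18, 253), (21, 253), (24, 253), (27, 253), (30, 253), (33, 254), (36, 157), (39, 164), (42, 170)]
[ 0.63048888 -0.16479246  0.04942239] [ 0.56333536 -7.19460888  8.10678262] tcp in lock mm [  2.6 -46. ] 6.35
[(-60, 127), (-57, 118), (-54, 123), (-51, 125), (-48, 134), (-45, 74), (-42, 44), (-39, 42), (-36, 241), (-33, 243), (-30, 244), (-27, 248), (-24, 249), (-21, 249), (-18, 250), (-15, 251), (-12, 250), (-9, 250), (-6, 252), (-3, 251), (0, 252), (3, 252), (6, 252), (9, 252), (12, 252), (15, 252), (18, 253), (21, 253), (24, 253), (27, 253), (30, 253), (33, 247), (36, 155), (39, 163), (42, 177)]
```

Emit:
servo_tool(targets=[[[0.003, 0, 0.0005], [0, 0, 0]], [[0.006, 0, 0.0005], [0, 0, 0]], [[0.01, 0, 0.0005], [0, 0, 0]], [[0.014, 0, 0.0005], [0, 0, 0]], [[0.018, 0, 0.0005], [0, 0, 0]], [[0.022, 0, 0.0005], [0, 0, 0]], [[0.026, 0, 0.0005], [0, 0, 0]], [[0.03, 0, 0.0005], [0, 0, 0]], [[0.033, 0, 0.0005], [0, 0, 0]], [[0.036, 0, 0.0005], [0, 0, 0]], [[0.036, 0, 0.0005], [0, 0, 0]]])

```text
time_s: 7.78
position: [0.6231, -0.1299, 0.0491]
tcp_rot: [[-0.218, 0.976, 0.011], [0.976, 0.218, -0.009], [-0.011, 0.008, -1.0]]
force: [1.4, -8.1, 9.3]
opening: 0.518
```

```bash
python3 look.py
```

```text
0.027 [(-60, 141), (-57, 84), (-54, 168), (-51, 169), (-48, 114), (-45, 139), (-42, 140), (-39, 136), (-36, 123), (-33, 101), (-30, 66), (-27, 74), (-24, 45), (-21, 63), (-18, 73), (-15, 123), (-12, 68), (-9, 72), (-6, 71), (-3, 60), (0, 46), (3, 43), (6, 42), (9, 43), (12, 44), (15, 245), (18, 244), (21, 245), (24, 246), (27, 246), (30, 247), (33, 248), (36, 126), (39, 146), (42, 148)]
0.031 [(-60, 140), (-57, 119), (-54, 166), (-51, 170), (-48, 118), (-45, 138), (-42, 143), (-39, 140), (-36, 124), (-33, 103), (-30, 69), (-27, 14), (-24, 19), (-21, 24), (-18, 18), (-15, 68), (-12, 71), (-9, 76), (-6, 77), (-3, 60), (0, 40), (3, 42), (6, 40), (9, 48), (12, 44), (15, 247), (18, 247), (21, 247), (24, 246), (27, 248), (30, 248), (33, 249), (36, 134), (39, 157), (42, 149)]
[ 0.62314323 -0.12985886  0.04911891] [ 1.43198047 -8.10507159  9.28212217] tcp in lock mm [  2.9 -10.3] 7.775
```

Emit:
servo_tool(targets=[[[0.002, 0, 0.0], [0, 0, 0]], [[0.004, 0, 0.0003], [0, 0, 0]], [[0.006, 0, 0.0005], [0, 0, 0]], [[0.008, 0, 0.0005], [0, 0, 0]], [[0.01, 0, 0.0008], [0, 0, 0]], [[0.011, 0, 0.001], [0, 0, 0]], [[0.011, 0, 0.001], [0, 0, 0]]])

```text
time_s: 8.7
position: [0.6219, -0.122, 0.0488]
tcp_rot: [[-0.218, 0.976, 0.013], [0.976, 0.218, -0.013], [-0.015, 0.01, -1.0]]
force: [-0.1, -15.4, 10.2]
opening: 0.518
```

```bash
python3 look.py
```

```text
0.027 [(-60, 144), (-57, 139), (-54, 142), (-51, 139), (-48, 87), (-45, 171), (-42, 168), (-39, 126), (-36, 142), (-33, 144), (-30, 130), (-27, 113), (-24, 92), (-21, 58), (-18, 109), (-15, 97), (-12, 112), (-9, 62), (-6, 121), (-3, 83), (0, 71), (3, 70), (6, 41), (9, 41), (12, 41), (15, 41), (18, 41), (21, 143), (24, 245), (27, 247), (30, 246), (33, 247), (36, 134), (39, 139), (42, 139)]
0.031 [(-60, 139), (-57, 145), (-54, 141), (-51, 142), (-48, 93), (-45, 171), (-42, 172), (-39, 130), (-36, 145), (-33, 146), (-30, 141), (-27, 117), (-24, 92), (-21, 51), (-18, 12), (-15, 20), (-12, 7), (-9, 65), (-6, 65), (-3, 71), (0, 77), (3, 67), (6, 42), (9, 41), (12, 39), (15, 44), (18, 39), (21, 142), (24, 248), (27, 248), (30, 248), (33, 249), (36, 131), (39, 137), (42, 135)]
[ 0.62186881 -0.12201921  0.04881924] [ -0.12375026 -15.39522976  10.17841018] tcp in lock mm [ 3.3 -2.4] 8.7
```

Emit:
servo_tool(targets=[[[0.002, 0, 0.0003], [0, 0, 0]], [[0.004, 0, 0.0007], [0, 0, 0]], [[0.004, 0, 0.0007], [0, 0, 0]], [[0.004, 0, 0.0007], [0, 0, 0]]])

```text
time_s: 9.25
position: [0.622, -0.1218, 0.0489]
tcp_rot: [[-0.218, 0.976, 0.016], [0.976, 0.218, -0.018], [-0.021, 0.011, -1.0]]
force: [-2.6, -24.2, 11.1]
opening: 0.517
```

Emit:
servo_tool(targets=[[[-0.005, 0, 0.0], [0, 0, 0]], [[-0.01, 0, 0.0], [0, 0, 0]], [[-0.015, 0, 0.0], [0, 0, 0]], [[-0.017, 0, 0], [0, 0, 0]], [[-0.018, 0, -0.003], [0, 0, 0]], [[-0.018, 0, -0.008], [0, 0, 0]], [[-0.018, 0, -0.015], [0, 0, 0]], [[-0.018, 0, -0.03], [0, 0, 0]], [[-0.018, 0, -0.06], [0, 0, 0]], [[-0.018, 0, -0.1], [0, 0, 0]], [[-0.03, 0, -0.15], [0, 0, 0]], [[-0.03, 0, -0.15], [0, 0, 0]]])

```text
time_s: 10.75
position: [0.6251, -0.1421, 0.1995]
tcp_rot: [[-0.215, 0.976, 0.01], [0.976, 0.215, -0.005], [-0.007, 0.009, -1.0]]
force: [-0.9, -0.5, 0.0]
opening: 0.516
```

```bash
python3 look.py|tail -1; python3 - <<'E'
from rig import eyes
import cv2,numpy as np
a=eyes.capture("wrist")["pixels"][0:400,120:520];b=cv2.resize(eyes.capture("scene")["pixels"][200:400,270:420],(300,400))
cv2.imwrite("pics/w4.png",np.hstack([a,b]))
E
```

```text
[ 0.62507367 -0.14210581  0.19951571] [-8.63723519e-01 -4.72842962e-01  6.45564603e-04] tcp in lock mm [  2.1 -22.7] 10.75
```

View pics/w4.png

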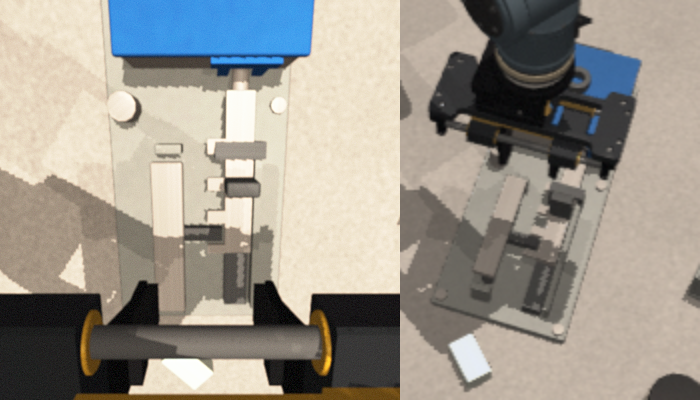

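```bash
python3 - <<'E'
from rig import telemetry, eyes
from h import *
s=telemetry.read_state();c=eyes.capture("wrist");T=np.eye(4);T[:3,:3]=s["tcp_rot"];T[:3,3]=s["position"];T=T@c["T_tool_cam"]
im=c["pixels"];cv2.imwrite("pics/w5.png",cv2.resize(im[130:330,260:400],None,fx=3,fy=3,interpolation=2))
a=np.radians(12.4);R=np.array([[np.cos(a),-np.sin(a)],[np.sin(a),np.cos(a)]]);O=np.array([.6181,-.1204])
for z in(.062,.050):
  print(z,[(proj([[*(O+R@np.array(p)),z]],c["intrinsics"],T)[0]-[260,130])@np.eye(2)*3 for p in[(-.043,.035),(-.017,.035),(-.017,-.095),(-.043,-.095)]])
E
```

```text
0.062 [array([ 39.65294517, 107.16279811]), array([139.90972038, 107.28192217]), array([145.73221089, 561.17356366]), array([ 56.6037631 , 561.02219876])]
0.05 [array([ 45.75574171, 103.71343551]), array([142.15867096, 103.82760594]), array([147.54020818, 542.50986056]), array([ 61.470599, 542.365496])]
```

View pics/w5.png

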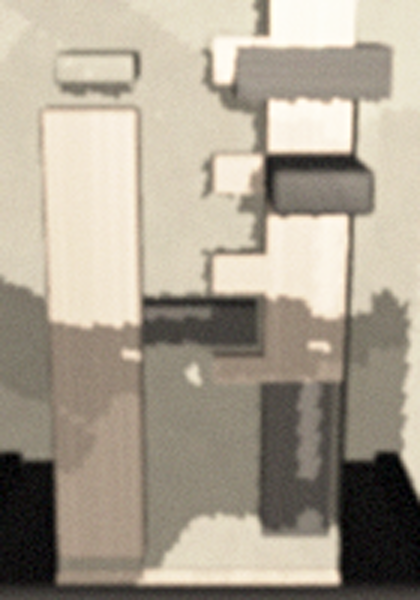

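```bash
python3 -c "
from rig import order;print(order.hand_in())"
```

```text
the job is handed in; nothing more can be done
None
```

The bolt is fully home, the catch has sprung up and locked it, and the job is handed in at about 11 s of the 48 s allowed. I pressed the catch down with one fingertip and kept it held while the other fingertip pushed the upright plate. At the stop I eased off the push and lifted straight up.

- **Bolt home:** the camera shows about 58 to 59 mm of slide. At the end the push force rose from 8 to 24 N with no further movement, so it is against its stop.
- **Catch up:** in the last wrist picture the catch bar's outline matches its raised height of 62 mm, and its tongue sits in the last notch.
- **Catch held during the push:** this was closest when the fingertip first met the plate. The tip rose to about 10 mm of press by its height, though the force suggested only about 8 mm, which is the release limit. I pressed 3 mm deeper before going on, and the bolt slid freely throughout.
- **Disagreement:** the finger met the plate after about 12 mm of travel, where the first picture had predicted 18 mm. It did not affect the result.
- **Clear of everything:** the final force reading was about zero with the gripper well above the lock. The last pictures covered only the area around the lock and showed nothing there disturbed.

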